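Fit the jig plate on the tilted drill jig

ROBOT

A 7-joint arm with a two-finger parallel gripper is mounted at the origin on the work surface. World frame = base frame: x ahead of the robot, y to its left, z up, the work surface at z = 0. Lengths are in mm, angles in rad, forces in N, time in s.
With the tool pointing down it reaches from about 400 to 875 mm from the base axis. Payload 4.4 kg.
Tool frame: the origin (TCP) lies at the very end of the fingers, on their centre line; the grasp point (between the pads) lies 19 mm behind it; y points along the fingers, x is the direction in which the jaws open and shut, and the axes are right-handed (so a half turn about y gives the same grasp; the last joint's range is limited). The gripper opens to 85 mm and grips with 20 to 120 N. Pads are 22 mm wide; open, the fingers measure 114 mm over their backs; the gripper's body (76 mm by 85 mm) begins 54 mm behind the grasp point. The pads swing forward as they close: fully open they stand 13 mm farther back than shut.
Start: joints at [-1.197, 0.628, 0.038, 1.517, -0.027, 0.996, -0.02], TCP at [276.722, 588.169, 231.313] pointing down, gripper open.
Joint ranges: [-3.06, 3.06], [-0.37, 2.12], [-1.25, 1.32], [0.18, 2.47], [-1.1, 4.24], [0.23, 1.98], [-2.94, 2.94]. Speed limits (rad/s): [2.57, 2.57, 3.14, 3.14, 3.14, 3.14, 3.14].

INTERFACE

Orientations are given as [roll, pitch, yaw] about the fixed x, y, z axes, in that order (R = Rz(yaw) Ry(pitch) Rx(roll)).
In Python, from cell import readout, eyes, finish_job gives the robot as it stands. The module is installed in compiled form; this text tells all that it offers.
- The arm moves only by the tool apply_moves, never from a script. Its argument "commands" is a list that holds one entry, the list of rows, each a list of 6 numbers: the shift along the tool's x, y, z in units of 0.04 m (1.0 is 0.04 m), then the turn, a rotation vector about the tool's x, y, z in units of 5 degrees (1.0 is 5 degrees). A call has 1 to 8 rows; each row shifts and turns the pose as measured when the row begins, along the tool's axes as they then stand; what a row does not reach is not made up. A row lasts 1/12 s, in which the tool goes at most 41.7 mm and 7.16 degrees, less where a joint would pass 70% of its speed; a pose out of reach is approached as far as the arm can. A call with a number of a shift or a turn outside -1 to 1 is refused whole. A call with a gripper value outside its range is refused whole. "claw" is the finger opening in mm, from 0 to 85.4, set as the call begins (left out, the last holds). The fingers move at their own pace and stop on an object; the grip force is fixed at half the most. Time passes only in rows, so rows that do not move let the fingers close. It gives the time, the measured TCP pose, the force and the opening at its end, in the units of the state.
- readout.read_state(): the state, without advancing time (a new reading comes with each control period).
- eyes.get_image(name): name is "side" or "top" or "wrist"; returns a dict with "image" (400x640x3 uint8, red, green, blue), "mtx" (3x3 intrinsics, pixels), "rvec" (rotation vector, rad) and "tvec" (3), from world to camera coordinates, as OpenCV has them. Camera axes: x right, y down, z forward; pixel columns grow to the right and rows downward; lengths in mm; the calibration is good to about 2 mm. A picture is of the moment at which its call begins. There is no depth.
- finish_job(): hands the job in, once; it reports no verdict.
The state is a dict: "clock": time; "qpos": joint angles; "qd": joint speeds; "tau": joint torques, N m; "eef_pos": TCP position; "tool_rot": TCP orientation; "force": force on the tool from outside, world axes, zero at the start; "torque": the same for the moment, N m; "width": finger opening in mm.
Only numpy, scipy, OpenCV 4.12 (cv2) and the standard library are available. Lean on these libraries where they do the work, as an engineer would, in place of code of your own. Each camera call takes 0.05 s, during which the arm holds its last target. There are 200 camera calls.

TASK

Fit the long jig plate, the one with the narrow tongue, onto the tilted drill jig: gently lower it, keeping hold until it is down, over the centre post and the small locating pin together until it lies flat on the seat. Then swing the jig's keeper arm all the way over the plate to lock it, let go, and leave everything else on the bench where it is.

Things in the scene. Friction and masses are not known exactly. Their poses are not given: they have to be found in the camera images.
- plate_mid (a point): Loose aluminium jig plate to fit, 0.3 kg, lying flat; 10 mm thick: 70 mm wide from x = -52 to +35 mm, then a tongue 40 mm wide to x = +69. Square hub on it, 32 x 32 mm (sides along x, y), 36 mm tall (46 overall), to grip; balanced. Round 18.5 mm bore through hub and plate. Origin: on the bore's axis, half-way up, 23 mm above the underside; z up out of the hub, x along the tongue.
- plate_pin_hole (a point): Centre of the 11 mm through hole in the jig plate's tongue, on the underside, 51 mm from the bore's axis along the plate's +x.
- seat: Seat of the fixed drill jig: steel face 165 mm long (x = -91 to +74 mm), 80 wide, tilted 28 degrees, origin 100 mm above the bench. Origin: on the face at the root of the centre post; z is the face's normal, along post and pin; x downhill, y across. Fitted plate: underside on the face, x along the seat's x, its half-way point 23 mm above the face. The keeper's axis is at x = -72 mm, y = 0.
- post_tip (a point): Tip of the jig's centre post: 16 mm in diameter, 52 mm tall above the seat face, the last 6 mm tapered. It stands 6 mm out of the hub of a fitted plate.
- pin_tip (a point): Tip of the jig's locating pin, at seat x = +51 mm, y = 0: 8 mm in diameter, 14 mm tall above the seat face, the last 4 mm tapered.
- keeper (a joint): Swing of the keeper arm about its axis along the seat's z, rad; friction 0.04 N m, stays where left. 0: arm along the seat's -y, clear of the plate. Growing: counter-clockwise seen from above, over the plate. 1.57: along +x over the plate's wide end, at its stop. Starts at -0.5 to 0.2. Arm 42 mm long, 14 wide, 8 thick, underside 12.5 mm above the face (2.5 above a fitted plate).
- keeper_peg (a point): Middle of the keeper's upright black handle peg, 34 mm from the keeper's axis: 12 mm in diameter, standing along the seat's z from 20.5 to 60.5 mm above the seat face; this point is 42.5 mm above the face. May be pinched or pushed.
- blank_mid (a point): Not to be used: a square 80 x 80 x 10 mm aluminium blank plate, loose, with the same 32 mm square hub, 46 mm tall overall, 12 mm bore, no tongue and no pin hole. Origin half-way up.
- parallel_mid (a point): Bystander: loose steel bar 80 x 25 x 25 mm, centre.
- chuck_mid (a point): Bystander: loose steel drill chuck, 44 mm in diameter, 62 mm tall, centre.
- oil_mid (a point): Bystander: loose oil bottle, 60 mm in diameter, 150 mm tall, centre.
- boltbox_mid (a point): Bystander: loose open box of bolts, 130 x 100 x 45 mm, centre.
- wrench_mid (a point): Bystander: loose wrench, 150 mm long, lying flat.
- brush_mid (a point): Bystander: loose brush, 180 mm long, lying flat.
There are look-alikes about, which are no part of the job. What is meant by the part that bears seat is not pink, purple or turquoise, and is the larger of those in its own colour.

How it is judged (in metres and radians):
On the way, in this order (a step that is already met when the one before it is completed fails the run):
1. the held plate is over post and pin together, within 10 mm of home (x of plate_mid in the frame of seat between -0.003 and 0.003 m and y of plate_mid in the frame of seat between -0.003 and 0.003 m and z of plate_mid in the frame of seat between 0.019 and 0.033 m and x of plate_pin_hole in the frame of seat above 0.045 m and angle between the z axis of plate_mid and the z axis of seat, either way round below 0.05 rad and angle between the x axis of plate_mid and the x axis of seat, either way round below 0.08 rad and contact force between the fingers and plate above 1 N), for 0.05 s.
2. the plate lies flat on the seat, the keeper still open (x of plate_mid in the frame of seat between -0.003 and 0.003 m and y of plate_mid in the frame of seat between -0.003 and 0.003 m and z of plate_mid in the frame of seat between 0.019 and 0.0255 m and x of plate_pin_hole in the frame of seat above 0.045 m and angle between the z axis of plate_mid and the z axis of seat, either way round below 0.05 rad and angle between the x axis of plate_mid and the x axis of seat, either way round below 0.08 rad and value of joint keeper below 1 rad), for 0.2 s.
3. the keeper is swung over the plate (value of joint keeper above 1.35 rad), for 0.2 s.
At the end, for the whole second after the job is handed in: The jig plate lies on the seat over post and pin, tongue downhill: bore within 3 mm of the post's axis across, underside within 2.5 mm of the face and flat to 0.05 rad, turned by less than 0.08 rad; the keeper is at more than 1.35 rad; plate at rest (x of plate_mid in the frame of seat between -0.003 and 0.003 m and y of plate_mid in the frame of seat between -0.003 and 0.003 m and z of plate_mid in the frame of seat between 0.019 and 0.0255 m and x of plate_pin_hole in the frame of seat above 0.045 m and angle between the z axis of plate_mid and the z axis of seat, either way round below 0.05 rad and angle between the x axis of plate_mid and the x axis of seat, either way round below 0.08 rad and value of joint keeper above 1.35 rad and linear speed of plate below 0.02 m/s); the robot touches nothing.
It fails at once if another thing on the bench is moved by more than 30 mm (distance of any of blank_mid, parallel_mid, chuck_mid, oil_mid, boltbox_mid, wrench_mid, brush_mid from where it was at the start of the episode above 0.03 m).
It also fails if it takes over 62 s, if anything falls off the work surface, if the arm or the gripper's body presses on something with over 40 N, if the wrist force passes 120 N, or if a joint passes its speed limit or range.

## Working session

There is one attempt and no reset: what is moved stays moved. The work goes in short steps, Python scripts to look and compute and a tool call to move; the robot and the scene stay as the last step left them, time stands still between calls to the robot, and variables do not carry over. Pictures are saved under pics/ and viewed, about 8 in all and at most 12, crops included, and the job is handed in when it is done.

Besides the shell and the picture viewer there is one more tool, called after "Call:" in YAML: its name, and indented under it one key for each argument. apply_moves: Moves the arm, as the interface text tells. Shifts and turns lie within -1 to 1; 1 stands for 0.04 m of shift or 5 degrees of turn. Its arguments: {"type":"object","properties":{"commands":{"type":"array"},"claw":{"type":"number"}},"required":["commands"]}

```bash
mkdir -p pics; ls; python3 - <<'E'
from cell import readout, eyes
import cv2,numpy as np,pickle
print(readout.read_state())
d={}
for n in("side","top","wrist"):
    r=eyes.get_image(n); d[n]=r
    cv2.imwrite(f"pics/{n}0.png",r["image"][:,:,::-1])
    R=cv2.Rodrigues(np.array(r["rvec"],float))[0]
    print(n,r["mtx"][0],(-R.T@np.ravel(r["tvec"])).round(), R[2].round(2))
pickle.dump(d,open("d0.pkl","wb"))
E
```

```text
pics
{'clock': 0.0, 'qpos': array([-1.19678878,  0.62933682,  0.03844446,  1.51841155, -0.0270167 ,
        0.99631228, -0.02001185]), 'qd': array([4.31996170e-04, 1.56363188e-05, 1.41634943e-03, 1.22009336e-03,
       1.03543793e-03, 5.99555233e-04, 6.36942328e-04]), 'tau': array([ 2.22579242e-04, -5.63410664e+01,  1.22572079e+00, -1.93454486e+01,
        1.08590358e-02,  1.01749101e-02,  6.60466199e-06]), 'eef_pos': array([276.44098722, 587.56369796, 230.38125704]), 'tool_rot': array([-1.57081016,  0.00194999,  1.13096481]), 'force': array([ 1.18543565, -0.19326229,  0.56454486]), 'torque': array([ 0.00300788,  0.04712696, -0.0278133 ]), 'width': 85.28101276901424}
side [471.80113441   0.         318.74618849] [  290. -1040.  1254.] [ 0.14  0.7  -0.7 ]
top [469.52636873   0.         323.97709703] [ 238.  115. 1923.] [ 0.14  0.01 -0.99]
wrist [304.49365842   0.         320.668457  ] [207. 621. 374.] [ 0.27 -0.13 -0.95]
```

View pics/side0.png

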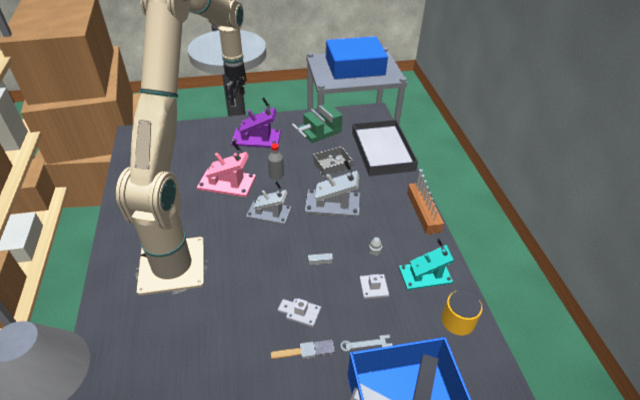

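View pics/top0.png

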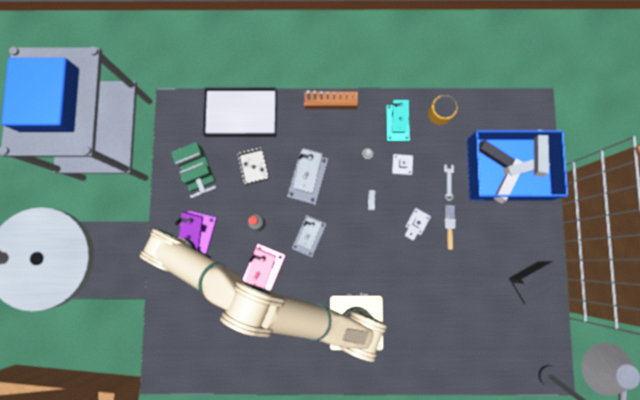

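Side: gray jigs are at (333,193), larger, and (269,205), smaller. Purple, pink and turquoise jigs are look-alikes at (257,128), (227,172) and (427,268). The tongued plate is at (300,310) and the square blank at (374,286). I choose the larger gray jig, seen in the top view at (308,175), and the tongued plate, top (418,223). Next I'll make one close crop montage.

```bash
python3 - <<'E'
import pickle,cv2,numpy as np
d=pickle.load(open("d0.pkl","rb"))
def c(n,u,v):
    i=d[n]["image"][v-25:v+25,u-33:u+33,::-1]
    return cv2.resize(i,(396,300),interpolation=cv2.INTER_CUBIC)
m=np.vstack([np.hstack([c("side",333,190),c("top",308,175)]),np.hstack([c("side",300,310),c("top",418,223)])])
cv2.imwrite("pics/m1.png",m)
E
```

```text
(no output)
```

View pics/m1.png

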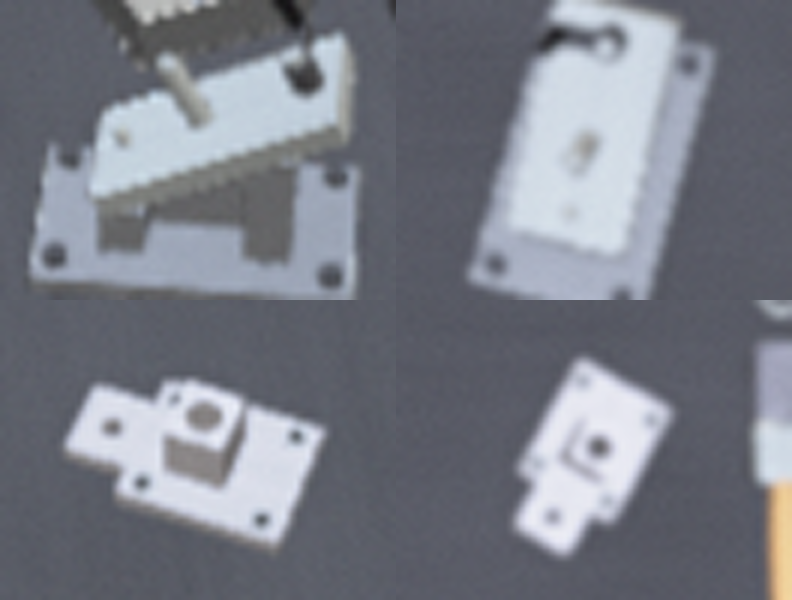

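```bash
cat > h.py <<'E'
import numpy as np,cv2
from scipy.spatial.transform import Rotation as Ro
def cam(r):
    R=cv2.Rodrigues(np.array(r["rvec"],float))[0]; return R,-R.T@np.ravel(r["tvec"]).astype(float),np.array(r["mtx"])
def ray(r,u,v):
    R,C,K=cam(r); d=R.T@np.linalg.solve(K,[u,v,1.]); return C,d/np.linalg.norm(d)
def onplane(r,u,v,z):
    C,d=ray(r,u,v); return C+d*(z-C[2])/d[2]
def tri(*a):
    A=np.zeros((3,3));b=np.zeros(3);L=[]
    for r,u,v in a:
        C,d=ray(r,u,v);P=np.eye(3)-np.outer(d,d);A+=P;b+=P@C;L.append((C,P))
    X=np.linalg.solve(A,b); return X,[np.linalg.norm(P@(X-C)).round(1) for C,P in L]
def proj(r,X):
    R,C,K=cam(r); p=K@(R@(np.asarray(X,float)-C)); return p[:2]/p[2]
def Rt(rpy): return Ro.from_euler("xyz",rpy).as_matrix()
def rows(st,p,R):
    "shift (units .04 m) and turn (units 5deg) in tool axes from state to pose"
    R0=Rt(st["tool_rot"]); 
    return (R0.T@(np.array(p)-st["eef_pos"])/40).round(3), (np.degrees(Ro.from_matrix(R0.T@R).as_rotvec())/5).round(3)
E
python3 - <<'E'
import pickle;from h import *
d=pickle.load(open("d0.pkl","rb"));s,t=d["side"],d["top"]
print("bore",onplane(s,301.2,304.5,46),onplane(t,419,222.5,46))
print("hole",onplane(s,285.7,306.2,10),onplane(t,411.2,234,10))
print("post",tri((s,328.3,175.3),(t,307,173.3)))
print("pin",tri((s,320,187.2),(t,303.7,185.5)))
q=np.array([276.4,587.6,230.4]);print(Rt([-1.5708,.002,1.131]).round(2), proj(s,q),proj(t,q))
R,C,K=cam(d["wrist"]);T=Rt([-1.5708,.00195,1.131]);print("wristcam in tool",T.T@(C-[276.4,587.6,230.4]),(R@T).round(2))
E
```

```text
bore [ 398.29184802 -255.4182225    46.        ] [ 394.77635304 -253.51049691   46.        ]
hole [ 353.74568105 -230.02368706   10.        ] [ 350.98225073 -227.6172328    10.        ]
post (array([570.62239574, 191.46518862, 148.93255584]), [np.float64(4.8), np.float64(4.8)])
pin (array([539.571297  , 207.02009592,  80.46260905]), [np.float64(0.3), np.float64(0.3)])
[[ 0.43 -0.   -0.9 ]
 [ 0.9  -0.    0.43]
 [-0.   -1.   -0.  ]] [237.27479992 101.77818556] [195.06866678 251.14741103]
wristcam in tool [   0.30527929 -143.32635719   77.36360285] [[ 1.   -0.   -0.  ]
 [-0.   -0.3  -0.95]
 [ 0.    0.95 -0.3 ]]
```

View pics/wrist0.png

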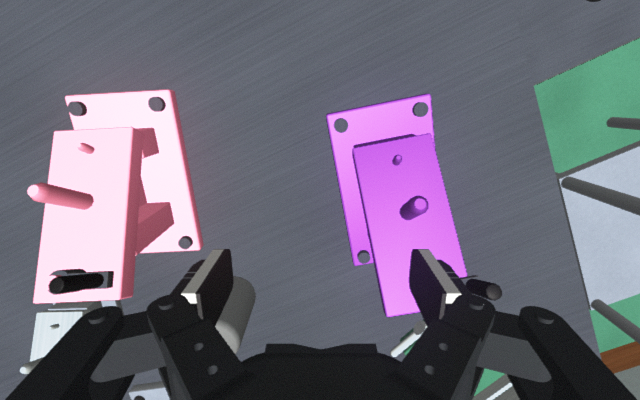

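Call:
apply_moves:
  commands:
    - [[-0.46,-0.25,-0.83,0,0,0],[-0.46,-0.25,-0.83,0,0,0],[-0.46,-0.25,-0.83,0,0,0],[-0.46,-0.25,-0.83,0,0,0],[-0.46,-0.25,-0.83,0,0,0],[-0.46,-0.25,-0.83,0,0,0],[-0.46,-0.25,-0.83,0,0,0],[-0.46,-0.25,-0.83,0,0,0]]

```text
clock: 0.82
eef_pos: [451.1, 341.3, 306.1]
tool_rot: [-1.561, 0.009, 1.154]
force: [1.7, -0.2, -0.8]
width: 85.7
```

Call:
apply_moves:
  commands:
    - [[-0.5,-0.1,-0.85,0,0,0],[-0.5,-0.1,-0.85,0,0,0],[-0.5,-0.1,-0.85,0,0,0],[-0.45,-0.1,-0.8,0,0,0],[0,0,0,0,0,0],[0,0,0,0,0,0]]

```text
clock: 1.32
eef_pos: [551.8, 197.3, 324.2]
tool_rot: [-1.568, 0.01, 1.138]
force: [-0.2, 0.6, -0.1]
width: 85.4
```

```bash
python3 - <<'E'
from cell import readout, eyes
import cv2,pickle
r=eyes.get_image("wrist");s=readout.read_state();pickle.dump((r,s),open("w1.pkl","wb"))
print(s["eef_pos"],s["tool_rot"],s["qpos"].round(2),s["clock"]);cv2.imwrite("pics/w1.png",r["image"][:,:,::-1])
E
```

```text
[552.28714819 196.19594477 324.2222556 ] [-1.56975848  0.01136232  1.13696318] [-0.46  0.45  0.1   1.57 -0.04  1.13  0.78] 1.3667
```

View pics/w1.png

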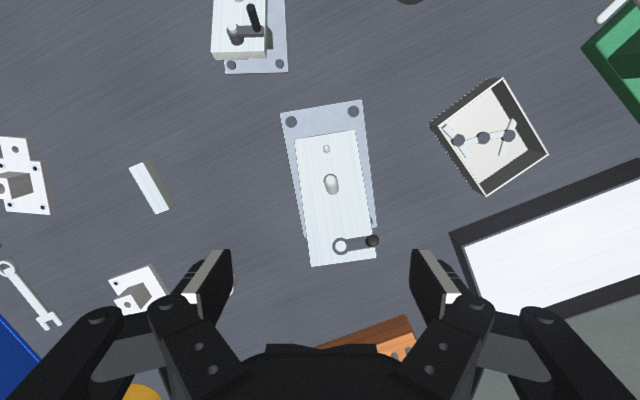

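```bash
cat > seatfit.py <<'E'
import sys,pickle;from h import *
from scipy.optimize import least_squares
def face_corners(img,seed,thr):
    g=img.min(axis=2); m=(g>thr).astype(np.uint8)
    m=cv2.morphologyEx(m,cv2.MORPH_OPEN,np.ones((3,3),np.uint8))
    n,l=cv2.connectedComponents(m); c=l[seed[1],seed[0]]
    cs,_=cv2.findContours((l==c).astype(np.uint8),cv2.RETR_EXTERNAL,cv2.CHAIN_APPROX_NONE)
    k=cv2.convexHull(max(cs,key=cv2.contourArea)); 
    a=cv2.approxPolyDP(k,0.04*cv2.arcLength(k,True),True)[:,0]
    return a,cv2.contourArea(k)
def seatR(yaw):
    return Ro.from_euler("zy",[0,0]).as_matrix() if 0 else Ro.from_euler("ZY",[yaw,np.radians(28)]).as_matrix()
def fit(obs,p0):
    "obs: list of (rec, seat point, pixel); unknown x,y,z,yaw"
    f=lambda p:np.concatenate([proj(r,np.r_[p[:3]]+seatR(p[3])@np.array(S,float))-u for r,S,u in obs])
    s=least_squares(f,p0,loss="soft_l1"); return s.x,f(s.x).reshape(-1,2)
E
python3 - <<'E'
from seatfit import *
r,s=pickle.load(open("w1.pkl","rb"));im=r["image"]
print([im[v,u] for u,v in((320,210),(345,160),(287,130),(368,180))])
for t in(190,205,215): print(t,face_corners(im,(315,210),t))
c=im[90:280,270:400,::-1];cv2.imwrite("pics/c1.png",cv2.resize(c,(390,570),interpolation=cv2.INTER_CUBIC))
E
```

```text
[array([227, 236, 241], dtype=uint8), array([226, 235, 240], dtype=uint8), array([183, 195, 211], dtype=uint8), array([186, 197, 212], dtype=uint8)]
190 (array([[355, 130],
       [375, 257],
       [311, 265],
       [295, 140]], dtype=int32), 8255.0)
205 (array([[354, 130],
       [375, 257],
       [312, 265],
       [295, 140]], dtype=int32), 8130.5)
215 (array([[354, 131],
       [375, 257],
       [318, 264],
       [296, 140]], dtype=int32), 8046.5)
```

View pics/c1.png

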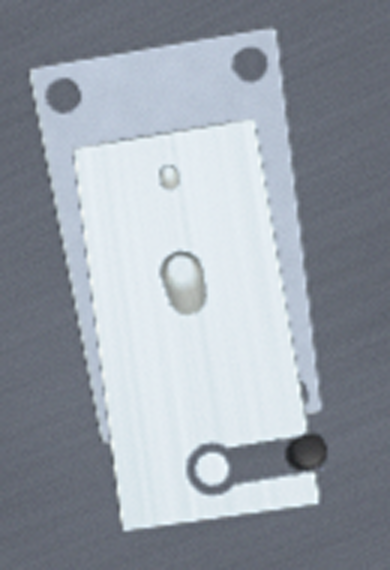

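```bash
python3 - <<'E'
from seatfit import *
r,s=pickle.load(open("w1.pkl","rb"))
obs=[(r,S,u) for S,u in (((74,40,0),(294.7,139.7)),((74,-40,0),(354.8,130.3)),((-91,-40,0),(375.5,257.5)),((-91,40,0),(311,266)),((51,0,14),(325.7,147)),((0,0,52),(330.3,179)))]
x,e=fit(obs,[592,180,100,2.65]);print(x,np.degrees(x[3]),e.round(1))
K=lambda S:proj(r,x[:3]+seatR(x[3])@np.array(S,float));print("pivot",K((-72,0,20)))
d=pickle.load(open("d0.pkl","rb"))
for n,a,b in(("side",(328.3,175.3),(320,187.2)),("top",(307,173.3),(303.7,185.5))):
  print(n,[proj(d[n],x[:3]+seatR(x[3])@np.array(S,float))-u for S,u in(((0,0,52),a),((51,0,14),b))])
# plate in w1 image too
pickle.dump(x,open("seat.pkl","wb"))
# refit z fixed
f=lambda p:np.concatenate([proj(r,np.r_[p[:2],100]+seatR(p[2])@np.array(S,float))-u for r,S,u in obs])
q=least_squares(f,[592,180,2.65]).x;print("z fixed",q)
E
```

```text
[584.9137778  196.39447772  95.23242339   2.86520191] 164.1639769938315 [[-0.  -0.3]
 [-0.2 -0.4]
 [ 0.3 -0.4]
 [-0.5 -0. ]
 [ 0.5  0.6]
 [-0.   0.5]]
pivot [340.35772332 245.54335641]
side [array([-1.88814565, -0.48147277]), array([-1.39497333, -1.12400891])]
top [array([-3.0000732 ,  3.97947155]), array([-0.91340504,  0.86024173])]
z fixed [583.63749814 196.82070586   2.8652907 ]
```

Call:
apply_moves:
  commands:
    - [[-0.99,0.1,-0.2,0,0,0],[-0.99,0.1,-0.2,0,0,0],[-0.99,0.1,-0.2,0,0,0],[-0.99,0.1,-0.2,0,0,0],[-0.99,0.1,-0.2,0,0,0],[-0.99,0.1,-0.2,0,0,0],[-0.99,0.1,-0.2,0,0,0],[-0.99,0.1,-0.2,0,0,0]]

```text
clock: 2.03
eef_pos: [477.8, -104.5, 290.2]
tool_rot: [-1.564, 0.001, 1.177]
force: [1.2, -0.1, -0.8]
width: 85.4
```

Call:
apply_moves:
  commands:
    - [[-0.99,0.2,-0.15,0,0.2,0],[-0.99,0.2,-0.15,0,0.2,0],[-0.99,0.2,-0.15,0,0.2,0],[-0.9,0.2,-0.15,0,0.2,0],[0,0,0,0,0,0],[0,0,0,0,0,0]]

```text
clock: 2.53
eef_pos: [432.5, -262.7, 255.8]
tool_rot: [-1.564, 0.002, 1.106]
force: [0.2, 1.8, 0.3]
width: 85.6
```

```bash
python3 - <<'E'
from cell import readout, eyes
import cv2,pickle
r=eyes.get_image("wrist");s=readout.read_state();pickle.dump((r,s),open("w2.pkl","wb"))
print(s["eef_pos"],s["tool_rot"],s["qpos"].round(2),s["clock"]);cv2.imwrite("pics/w2.png",r["image"][:,:,::-1])
E
```

```text
[ 432.15311903 -263.0204993   255.87372413] [-1.56408469  0.00327522  1.10643324] [ 0.34  0.4   0.21  1.88 -0.1   0.88  1.71] 2.5833
```

View pics/w2.png

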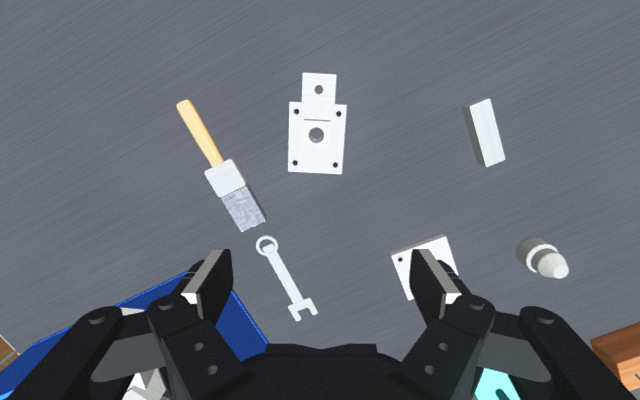

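```bash
python3 - <<'E'
import pickle;from h import *
r,s=pickle.load(open("w2.pkl","rb"));im=r["image"]
m=(im.min(axis=2)>170).astype(np.uint8);n,l=cv2.connectedComponents(m);c=l[160,315]
cs,_=cv2.findContours((l==c).astype(np.uint8),cv2.RETR_CCOMP,cv2.CHAIN_APPROX_NONE)
k=max(cs,key=cv2.contourArea);a=cv2.approxPolyDP(k,3,True)[:,0];print(a.tolist())
for u in a: print(u,onplane(r,*u,10)[:2].round(1))
for k2 in cs:
    if cv2.contourArea(k2)>15 and k2 is not k: print("hole?",k2[:,0].mean(0),cv2.contourArea(k2))
W=[onplane(r,*u,10) for u in a]
b=onplane(r,316.2,134.3,46);h=onplane(r,319,89.5,10);print("bore",b,"hole",h,np.degrees(np.arctan2(*(h-b)[1::-1])),np.linalg.norm((h-b)[:2]))
cv2.imwrite("pics/c2.png",cv2.resize(im[60:185,260:375,::-1],None,fx=4,fy=4,interpolation=cv2.INTER_CUBIC))
E
```

```text
[[303, 73], [302, 101], [289, 102], [288, 171], [341, 173], [346, 105], [334, 103], [336, 75]]
[303  73] [ 325.1 -232.6]
[302 101] [ 352.8 -248.5]
[289 102] [ 346.7 -263.2]
[288 171] [ 422.1 -305.4]
[341 173] [ 455.5 -244.7]
[346 105] [ 381.2 -202.4]
[334 103] [ 372.5 -214.5]
[336  75] [ 344.7 -198.4]
hole? [335.  164.5] 32.0
hole? [294.76470588 162.35294118] 31.5
hole? [315.82222222 134.73333333] 202.5
hole? [324.5 120. ] 16.0
hole? [338.11111111 113.55555556] 33.0
hole? [296.15789474 110.84210526] 32.5
hole? [318.46153846  89.        ] 71.0
bore [ 393.45373661 -248.96881746   46.        ] hole [ 350.25189407 -223.88804184   10.        ] 149.86274583279348 49.95442428236689
```

```bash
cat > go.py <<'E'
import sys;from h import *;from cell import readout
def go(p,R):
    s=readout.read_state();print(s["clock"],s["eef_pos"].round(1),"shift,turn:",*rows(s,p,R))
def down(yaw): return Rt([-np.pi/2,0,np.radians(yaw)])
E
python3 -c "
from go import *
go([393.6,-249,70],down(60.4))"
```

```text
2.5833 [ 432.2 -263.   255.9] shift,turn: [-0.103  4.654  0.988] [-0.076  0.599 -0.04 ]
```

Call:
apply_moves:
  commands:
    - [[-0.02,0.9,0.2,-0.02,0.12,-0.01],[-0.02,0.9,0.2,-0.02,0.12,-0.01],[-0.02,0.9,0.2,-0.02,0.12,-0.01],[-0.02,0.9,0.2,-0.02,0.12,-0.01],[-0.02,0.8,0.2,0,0.12,0],[0,0,0,0,0,0],[0,0,0,0,0,0]]

```text
clock: 3.17
eef_pos: [406.7, -235.5, 78.1]
tool_rot: [-1.584, -0.008, 1.077]
force: [-0.2, -0.4, 0.2]
width: 85.6
```

```bash
python3 - <<'E'
from go import *
from cell import eyes
go([393.6,-249,15],down(60.4))
r=eyes.get_image("wrist");im=r["image"].copy()
for X in([393.6,-249,46],[393.6-44.3,-249+25.2,10]):
    u=proj(r,X);print(u);cv2.circle(im,tuple(int(a) for a in u.round()),3,(255,0,0),1)
cv2.imwrite("pics/w3.png",im[:,:,::-1])
E
```

```text
3.1667 [ 406.7 -235.5   78.1] shift,turn: [-0.466  1.572  0.15 ] [0.155 0.266 0.096]
[290.61527499 221.25455311]
[294.57482666 131.19405687]
```

View pics/w3.png

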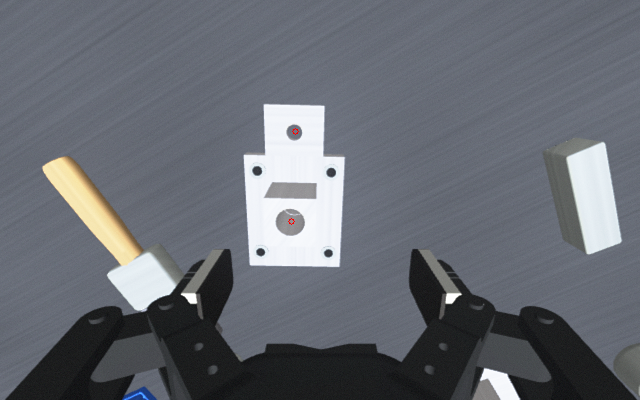

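Call:
apply_moves:
  commands:
    - [[-0.24,0.4,0.08,0.08,0.13,0.05],[-0.24,0.4,0.08,0.08,0.13,0.05],[0,0,0,0,0,0],[0,0,0,0,0,0]]

```text
clock: 3.55
eef_pos: [402.0, -249.8, 53.2]
tool_rot: [-1.587, -0.002, 1.063]
force: [0.2, 0.1, 0.7]
width: 85.6
```

```bash
python3 -c "
from go import *
go([393.6,-249,15],down(60.4))"
```

```text
3.55 [ 402.  -249.8   53.2] shift,turn: [-0.087  0.952  0.208] [0.182 0.098 0.022]
```

Call:
apply_moves:
  commands:
    - [[-0.06,0.35,0.13,0.15,0.08,0.02],[-0.03,0.35,0.12,0.1,0.04,0],[0,0.2,0.05,0,0,0],[0,0,0,0,0,0],[0,0,0,0,0,0]]

```text
clock: 3.97
eef_pos: [400.7, -248.2, 26.8]
tool_rot: [-1.583, -0.004, 1.057]
force: [-0.0, 0.0, 0.6]
width: 85.7
```

```bash
python3 -c "
from go import *
go([393.6,-249,15],down(60.4))"
```

```text
3.9667 [ 400.7 -248.2   26.8] shift,turn: [-0.104  0.292  0.148] [0.137 0.035 0.045]
```

Call:
apply_moves:
  commands:
    - [[-0.1,0.2,0.25,0.2,0.04,0.05],[-0.05,0.15,0.2,0.2,0,0.05],[0,0,0,0,0,0]]

```text
clock: 4.22
eef_pos: [386.2, -245.0, 16.4]
tool_rot: [-1.555, 0.004, 1.057]
force: [-0.8, -1.1, 0.3]
width: 85.6
```

```bash
python3 -c "
from go import *
go([393.6,-249,15],down(60.4))
print(readout.read_state()['qpos'].round(3))"
```

```text
4.2167 [ 386.2 -245.    16.4] shift,turn: [ 0.004  0.032 -0.211] [-0.18   0.033 -0.044]
[ 0.388  0.772  0.168  2.182 -0.499  0.238  2.055]
```

Call:
apply_moves:
  commands:
    - [[0,0.04,-0.15,-0.15,0.03,-0.04],[0,0,0,0,0,0]]

```text
clock: 4.38
eef_pos: [392.9, -248.0, 16.1]
tool_rot: [-1.571, -0.001, 1.055]
force: [0.2, -0.8, -0.3]
width: 85.3
```

```bash
python3 -c "
from go import *
go([393.6,-249,15],down(60.4))
print(readout.read_state()['qpos'].round(3))"
```

```text
4.3833 [ 392.9 -248.    16.1] shift,turn: [-0.014  0.027 -0.027] [0.    0.015 0.007]
[ 0.376  0.776  0.189  2.178 -0.599  0.237  2.153]
```

Call:
apply_moves:
  commands:
    - [[0,0,0,0,0,0],[0,0,0,0,0,0],[0,0,0,0,0,0],[0,0,0,0,0,0],[0,0,0,0,0,0],[0,0,0,0,0,0],[0,0,0,0,0,0],[0,0,0,0,0,0]]
  claw: 20

```text
clock: 5.05
eef_pos: [393.9, -248.3, 18.0]
tool_rot: [-1.573, -0.001, 1.056]
force: [1.1, 0.5, 2.2]
width: 30.9
```

```bash
python3 -c "
from go import *
go([393.6,-249,15],down(60.4))
s=readout.read_state();print(s['qpos'].round(3),s['width'],s['force'],s['torque'])"
```

```text
5.05 [ 393.9 -248.3   18. ] shift,turn: [-0.019  0.076 -0.003] [0.022 0.016 0.013]
[ 0.374  0.772  0.192  2.177 -0.599  0.241  2.153] 30.856162628288068 [1.07046847 0.50444434 2.19396334] [-0.08378087 -0.033478    0.01153308]
```

Call:
apply_moves:
  commands:
    - [[0,-0.3,0,0,0,0],[0,-0.5,0,0,0,0],[0,-0.8,-0.1,0,0,0],[0,-0.9,-0.1,0,0,0],[0,-0.9,-0.1,0,0,0],[0,-0.9,0,0,0,0],[0.4,-0.8,0,0,0,0],[0.6,-0.7,0,0,-0.2,0]]

```text
clock: 5.72
eef_pos: [415.2, -219.6, 251.1]
tool_rot: [-1.546, 0.002, 1.062]
force: [2.3, -0.5, -4.9]
width: 31.0
```

Call:
apply_moves:
  commands:
    - [[0.9,-0.3,0.1,0,-0.25,0],[0.95,0,0.25,0,-0.25,0],[0.95,0,0.25,0,-0.25,0],[0.95,0,0.25,0,-0.25,0],[0.95,0,0.25,0,-0.25,0],[0.95,0,0.25,0,-0.25,0],[0.95,0,0.25,0,-0.25,0],[0.95,0,0.25,0,-0.25,0]]

```text
clock: 6.38
eef_pos: [476.6, 91.1, 269.2]
tool_rot: [-1.557, 0.002, 1.232]
force: [1.9, 0.8, -4.1]
width: 31.3
```

```bash
python3 -c "
from go import *
go([525,205,260],down(74.2))
s=readout.read_state();print(s['qpos'].round(3),s['width'],s['force'],s['torque'])"
```

```text
6.3833 [476.6  91.1 269.2] shift,turn: [ 3.089  0.22  -0.198] [-0.159 -0.724 -0.022]
[-0.617  0.39   0.521  1.913 -0.246  0.915  1.258] 31.27576825423485 [ 1.87467173  0.82402534 -4.14639187] [-0.0518248  -0.11047249  0.02016097]
```

```bash
cat >> go.py <<'E'
from seatfit import seatR
O=np.array([583.6,196.8,100.]);YAW=2.8653
def seat(p,O=O,yaw=YAW): return O+seatR(yaw)@np.array(p,float)
def toolR(yaw=YAW):
    S=seatR(yaw); return np.c_[-S[:,1],-S[:,2],S[:,0]]
def st():
    s=readout.read_state(); S=seatR(YAW); print("tcp in seat",(S.T@(s["eef_pos"]-O)).round(1),"err rotvec deg(tool)",np.degrees(Ro.from_matrix(Rt(s["tool_rot"]).T@toolR()).as_rotvec()).round(2),"F seat",(S.T@s["force"]).round(1),"q",s["qpos"].round(2),"w",round(s["width"],1),"t",round(s["clock"],2))
E
python3 -c "
from go import *
go(seat([10,0,150]),toolR())
st()"
```

```text
6.3833 [476.6  91.1 269.2] shift,turn: [3.261 1.033 0.318] [-5.758 -0.698 -0.197]
tcp in seat [-14.  130.9 184.2] err rotvec deg(tool) [-28.79  -3.49  -0.99] F seat [ 0.6 -1.3 -4.4] q [-0.62  0.39  0.52  1.91 -0.25  0.91  1.26] w 31.3 t 6.38
```

Call:
apply_moves:
  commands:
    - [[0.5,0,0,-0.8,-0.1,0],[0.5,0,0,-0.8,-0.1,0],[0.5,0,0,-0.8,-0.1,0],[0.5,0,0,-0.8,-0.1,0],[0.5,0,0,-0.8,-0.1,0],[0.5,0,0,-0.8,-0.1,0],[0,0,0,-0.7,-0.1,0],[0,0,0,0,0,0]]

```text
clock: 7.05
eef_pos: [505.7, 224.1, 261.6]
tool_rot: [-2.043, 0.02, 1.314]
force: [-1.9, -1.5, -4.4]
width: 31.0
```

```bash
python3 -c "
from go import *
go(seat([0,0,125]),toolR())
st()"
```

```text
7.05 [505.7 224.1 261.6] shift,turn: [-0.112  1.413  0.057] [-0.187  0.307 -0.097]
tcp in seat [ -3.1  -5.  181.4] err rotvec deg(tool) [-0.94  1.53 -0.49] F seat [ 3.3  2.  -3.2] q [-1.28  0.45  0.8   2.09  0.09  0.42  0.66] w 31.0 t 7.05
```

Call:
apply_moves:
  commands:
    - [[-0.05,0.5,0.03,-0.1,0.15,-0.05],[-0.05,0.5,0.03,-0.08,0.12,-0.05],[0,0.4,0,0,0,0],[0,0,0,0,0,0],[0,0,0,0,0,0]]

```text
clock: 7.47
eef_pos: [523.5, 212.9, 206.4]
tool_rot: [-2.047, 0.007, 1.298]
force: [-0.2, 0.2, -3.4]
width: 31.2
```

```bash
python3 - <<'E'
from go import *
from cell import eyes
import pickle
go(seat([0,0,125]),toolR()); st()
d={n:eyes.get_image(n) for n in("wrist","side","top")};pickle.dump((d,readout.read_state()),open("w4.pkl","wb"))
w=d["wrist"]["image"][:300,120:520,::-1];w=cv2.resize(w,(800,600))
a=d["side"]["image"][140:240,270:400,::-1];a=cv2.resize(a,(0,0),fx=3,fy=3)
cv2.imwrite("pics/w4.png",w);cv2.imwrite("pics/s4.png",a)
E
```

```text
7.4667 [523.5 212.9 206.4] shift,turn: [ 0.022 -0.049 -0.124] [-0.142  0.07  -0.053]
tcp in seat [  5.    0.9 123.1] err rotvec deg(tool) [-0.71  0.35 -0.27] F seat [ 1.8 -0.2 -2.9] q [-1.16  0.55  0.71  2.13  0.05  0.25  0.67] w 31.2 t 7.47
```

View pics/w4.png

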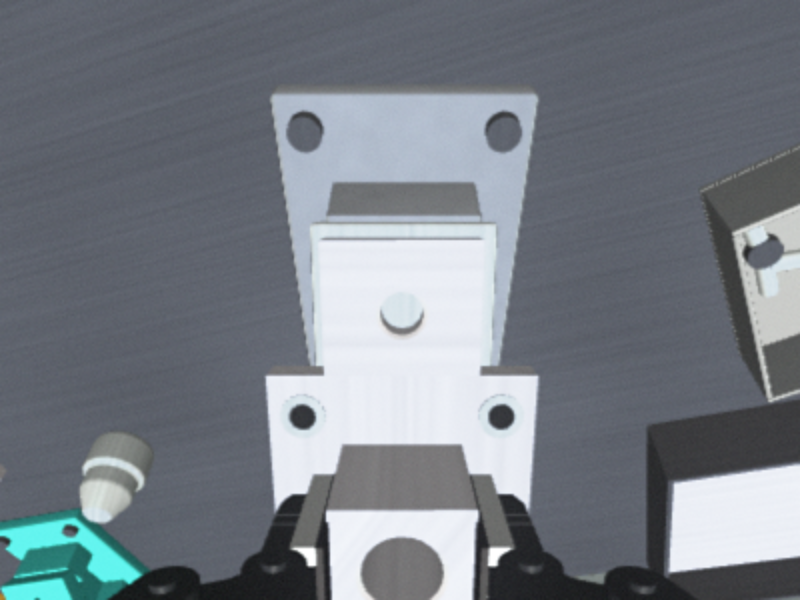

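```bash
python3 - <<'E'
import pickle
import go as G; from go import *
d,s=pickle.load(open("w4.pkl","rb"));w=d["wrist"]
T=Rt(s["tool_rot"]);p=s["eef_pos"]
PR=np.c_[T[:,2],-T[:,0],-T[:,1]]  # plate axes x=tool z, y=-tool x, z=-tool y
under=p+18*T[:,1]
im=w["image"]
P=lambda q:proj(w,under+PR@np.array(q,float))
c=lambda q:(120+q[0]/2,q[1]/2)
for n,q,m in(("hole",(51,0,10),(402,311)),("bore",(0,0,46),(402,572)),("hubL",(16,16,46),(328,512)),("hubR",(16,-16,46),(478,512)),("shL",(35,35,10),(265,376)),("shR",(35,-35,10),(538,376)),("tL",(69,20,10),(320,238)),("tR",(69,-20,10),(484,238))): print(n,P(q).round(1),c(m))
for n,q,m in(("fL",(74,40,0),(311,224)),("fR",(74,-40,0),(498,224))): print(n,proj(w,seat(q)).round(1),c(m))
cv2.imwrite("pics/w4c.png",cv2.resize(im[100:200,260:390,::-1],(780,600),interpolation=cv2.INTER_CUBIC))
E
```

```text
hole [322.1 155.8] (321.0, 155.5)
bore [322.2 286.5] (321.0, 286.0)
hubL [284.2 253.4] (284.0, 256.0)
hubR [360.3 253.5] (359.0, 256.0)
shL [254.1 186.7] (252.5, 188.0)
shR [390.1 186.7] (389.0, 188.0)
tL [280.7 118.8] (280.0, 119.0)
tR [363.7 118.7] (362.0, 119.0)
fL [275.1 111. ] (275.5, 112.0)
fR [369.3 111.6] (369.0, 112.0)
```

View pics/w4c.png

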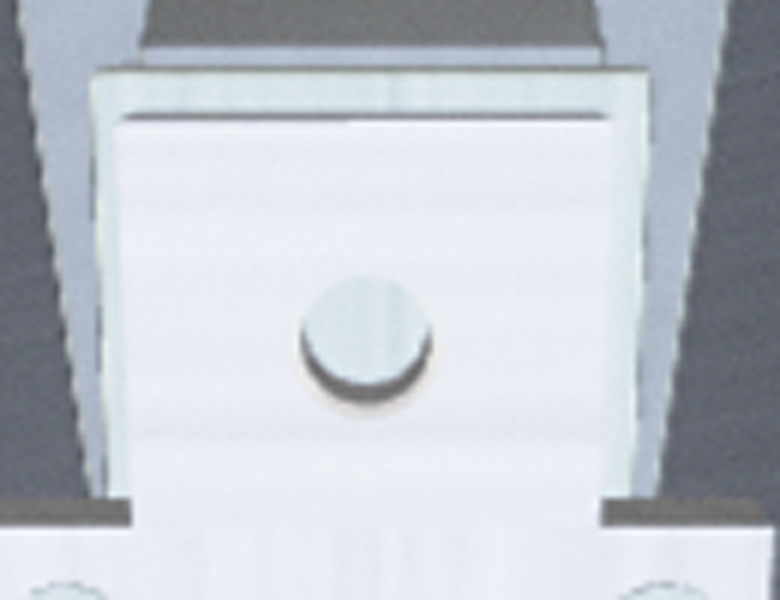

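```bash
sed -i 's/^O=.*/O=np.array([583.6,196.8,100.]);YAW=2.8653-0.003;O=O+0.3*seatR(YAW)[:,0]/' go.py; python3 -c "
from go import *
go(seat([0,0,80]),toolR());st()"
```

```text
7.6167 [524.1 214.  207.7] shift,turn: [-0.005  1.102 -0.107] [-0.116  0.101 -0.003]
tcp in seat [  3.8  -0.2 124.1] err rotvec deg(tool) [-0.58  0.5  -0.01] F seat [ 2.2  0.1 -2. ] q [-1.16  0.55  0.71  2.13  0.05  0.25  0.67] w 30.7 t 7.62
```

Call:
apply_moves:
  commands:
    - [[0,0.3,-0.06,-0.1,0.06,0],[0,0.3,-0.06,-0.08,0.04,0],[0,0.3,0,0,0,0],[0,0,0,0,0,0],[0,0,0,0,0,0],[0,0,0,0,0,0]]

```text
clock: 8.12
eef_pos: [541.7, 210.3, 188.5]
tool_rot: [-2.063, -0.002, 1.292]
force: [0.8, 0.2, -3.0]
width: 31.3
```

```bash
python3 -c "
from go import *
go(seat([0,0,76]),toolR());st()"
```

```text
8.1167 [541.7 210.3 188.5] shift,turn: [-0.038  0.57   0.078] [ 0.043 -0.005  0.022]
tcp in seat [-3.  -1.5 98.8] err rotvec deg(tool) [ 0.22 -0.03  0.11] F seat [ 0.8 -0.4 -3. ] q [-0.98  0.54  0.48  2.13  0.59  0.24  0.13] w 31.3 t 8.12
```

Call:
apply_moves:
  commands:
    - [[-0.04,0.2,0.08,0.04,0,0],[0,0.2,0,0,0,0],[0,0,0,0,0,0],[0,0,0,0,0,0],[0,0,0,0,0,0]]

```text
clock: 8.53
eef_pos: [546.5, 209.3, 176.4]
tool_rot: [-2.064, -0.006, 1.292]
force: [1.7, -0.2, -4.0]
width: 31.1
```

```bash
python3 -c "
from go import *
go(seat([0,0,76]),toolR());st()"
```

```text
8.5333 [546.5 209.3 176.4] shift,turn: [-0.046  0.246  0.042] [ 0.049 -0.028  0.064]
tcp in seat [-1.6 -1.8 85.9] err rotvec deg(tool) [ 0.24 -0.14  0.32] F seat [ 0.4 -0.3 -4.3] q [-0.91  0.55  0.39  2.13  0.82  0.24 -0.09] w 31.1 t 8.53
```

Call:
apply_moves:
  commands:
    - [[-0.05,0.1,0.05,0.05,-0.03,0.06],[-0.02,0.1,0.02,0,0,0],[0,0,0,0,0,0],[0,0,0,0,0,0]]

```text
clock: 8.87
eef_pos: [546.8, 207.3, 169.0]
tool_rot: [-2.061, -0.001, 1.293]
force: [-0.1, 0.0, -4.0]
width: 31.4
```

```bash
python3 - <<'E'
from go import *
from cell import eyes
import pickle
go(seat([0,0,76]),toolR());st()
w=eyes.get_image("wrist");s=readout.read_state();pickle.dump((w,s),open("w5.pkl","wb"))
cv2.imwrite("pics/w5.png",cv2.resize(w["image"][90:215,230:410,::-1],(792,550),interpolation=cv2.INTER_CUBIC))
E
```

```text
8.8667 [546.8 207.3 169. ] shift,turn: [ 0.     0.072 -0.026] [0.012 0.013 0.017]
tcp in seat [ 1.1  0.  78.9] err rotvec deg(tool) [0.06 0.06 0.09] F seat [ 2.  -0.  -3.5] q [-0.88  0.56  0.36  2.13  0.88  0.24 -0.15] w 31.4 t 8.87
```

View pics/w5.png

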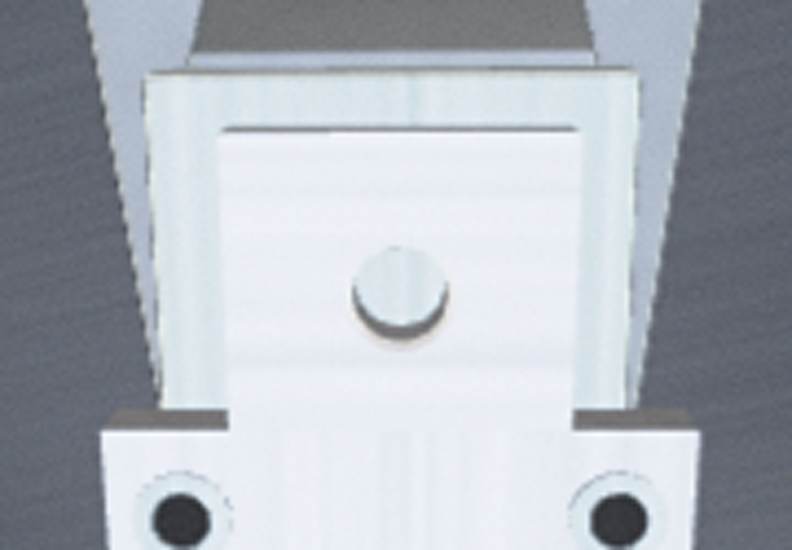

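```bash
python3 - <<'E'
import pickle
from go import *
w,s=pickle.load(open("w5.pkl","rb"));T=Rt(s["tool_rot"]);p=s["eef_pos"];S=seatR(YAW)
print("tcp seat at image",(S.T@(p-O)).round(2))
PR=np.c_[T[:,2],-T[:,0],-T[:,1]];under=p+18*T[:,1]
print("tongue pred",proj(w,under+PR@np.array([69,0,10.])),"obs 119.4; hole",proj(w,under+PR@np.array([51,0,10.])), "obs v",90+293.5/4.4-.5)
print("face pred",[proj(w,seat([74,y,0])) for y in(40,-40)],"obs",230+148.5/4.4-.5,230+637.5/4.4-.5,106.2)
print([ (proj(w,seat([75,0,0]))-proj(w,seat([74,0,0]))).round(2), (proj(w,under+PR@np.array([70.,0,10]))-proj(w,under+PR@np.array([69,0,10.]))).round(2)])
E
```

```text
tcp seat at image [1.100e+00 6.000e-02 7.888e+01]
tongue pred [319.51224884 116.7609595 ] obs 119.4; hole [319.57842724 153.77928814] obs v 156.20454545454544
face pred [array([262.84273166, 105.50759984]), array([376.84422786, 105.54594   ])] obs 263.25 374.3863636363636 106.2
[array([-0.  , -1.49]), array([-0.  , -2.14])]
```

```bash
sed -i 's/^O=.*/O=np.array([583.6,196.8,100.]);YAW=2.872;O=O+seatR(YAW)@np.array([1.1,0.2,0])/' go.py
```

Call:
apply_moves:
  commands:
    - [[0,0.08,0,0,-0.1,0],[0,0.08,0,0,0,0],[0,0,0,0,0,0],[0,0,0,0,0,0]]

```text
clock: 9.25
eef_pos: [549.8, 207.1, 163.9]
tool_rot: [-2.061, 0.003, 1.302]
force: [-0.3, -0.3, -4.0]
width: 31.0
```

```bash
python3 -c "
from go import *
go(seat([0,0,70]),toolR());st()"
```

```text
9.25 [549.8 207.1 163.9] shift,turn: [-0.027  0.074 -0.002] [ 0.017  0.022 -0.027]
tcp in seat [ 0.1 -1.1 73. ] err rotvec deg(tool) [ 0.08  0.11 -0.14] F seat [ 2.1  0.4 -3.4] q [-0.86  0.57  0.34  2.13  0.94  0.24 -0.2 ] w 31.0 t 9.25
```

Call:
apply_moves:
  commands:
    - [[-0.03,0.08,0,0,0,0],[0,0.08,0,0,0,0],[0,0,0,0,0,0],[0,0,0,0,0,0]]

```text
clock: 9.58
eef_pos: [552.5, 205.6, 158.9]
tool_rot: [-2.061, 0.002, 1.302]
force: [-0.4, -0.5, -2.8]
width: 30.9
```

```bash
python3 -c "
from go import *
go(seat([0,0,62]),toolR());st()"
```

```text
9.5833 [552.5 205.6 158.9] shift,turn: [-0.009  0.13   0.005] [ 0.022  0.022 -0.016]
tcp in seat [-0.2 -0.4 67.2] err rotvec deg(tool) [ 0.11  0.11 -0.08] F seat [ 1.6  0.6 -2.3] q [-0.84  0.58  0.31  2.13  1.01  0.24 -0.27] w 30.9 t 9.58
```

Call:
apply_moves:
  commands:
    - [[-0.01,0.08,0,0,0,0],[0,0.08,0,0,0,0],[0,0.06,0,0,0,0],[0,0,0,0,0,0],[0,0,0,0,0,0]]

```text
clock: 10.0
eef_pos: [556.2, 204.5, 151.8]
tool_rot: [-2.062, 0.001, 1.303]
force: [0.5, 0.0, -3.5]
width: 31.0
```

```bash
python3 -c "
from go import *
go(seat([0,0,55]),toolR());st()"
```

```text
10.0 [556.2 204.5 151.8] shift,turn: [-0.008  0.103  0.008] [ 0.027  0.021 -0.007]
tcp in seat [-0.3 -0.3 59.1] err rotvec deg(tool) [ 0.14  0.11 -0.03] F seat [ 1.3 -0.1 -3.3] q [-0.82  0.59  0.29  2.13  1.09  0.24 -0.34] w 31.0 t 10.0
```

Call:
apply_moves:
  commands:
    - [[-0.01,0.08,0.01,0.03,0.02,0],[0,0.08,0,0,0,0],[0,0.08,0,0,0,0],[0,0.08,0,0,0,0],[0,0,0,0,0,0],[0,0,0,0,0,0]]

```text
clock: 10.5
eef_pos: [561.9, 202.8, 140.1]
tool_rot: [-2.059, -0.001, 1.301]
force: [0.5, 0.6, -3.7]
width: 30.8
```

```bash
python3 -c "
from go import *
go(seat([0,0,36]),toolR());st()"
```

```text
10.5 [561.9 202.8 140.1] shift,turn: [-0.006  0.249  0.001] [-0.004 -0.006  0.005]
tcp in seat [-0.  -0.3 46. ] err rotvec deg(tool) [-0.02 -0.03  0.02] F seat [ 1.5 -0.7 -3.4] q [-0.78  0.62  0.25  2.13  1.19  0.24 -0.44] w 30.8 t 10.5
```

Call:
apply_moves:
  commands:
    - [[0,0.08,0,0,0,0],[0,0.08,0,0,0,0],[0,0.08,0,0,0,0],[0,0,0,0,0,0],[0,0,0,0,0,0]]

```text
clock: 10.92
eef_pos: [566.4, 201.7, 131.6]
tool_rot: [-2.059, -0.001, 1.301]
force: [-1.2, -0.3, -3.3]
width: 30.8
```

```bash
python3 - <<'E'
from go import *
from cell import eyes
go(seat([0,0,32]),toolR());st()
w=eyes.get_image("wrist")
cv2.imwrite("pics/w6.png",cv2.resize(w["image"][90:215,230:410,::-1],(792,550),interpolation=cv2.INTER_CUBIC))
E
```

```text
10.9167 [566.4 201.7 131.6] shift,turn: [-0.01   0.107  0.002] [-0.005 -0.01   0.011]
tcp in seat [-0.1 -0.4 36.3] err rotvec deg(tool) [-0.03 -0.05  0.06] F seat [ 2.5  0.6 -2.4] q [-0.76  0.63  0.23  2.12  1.27  0.24 -0.52] w 30.8 t 10.92
```

View pics/w6.png

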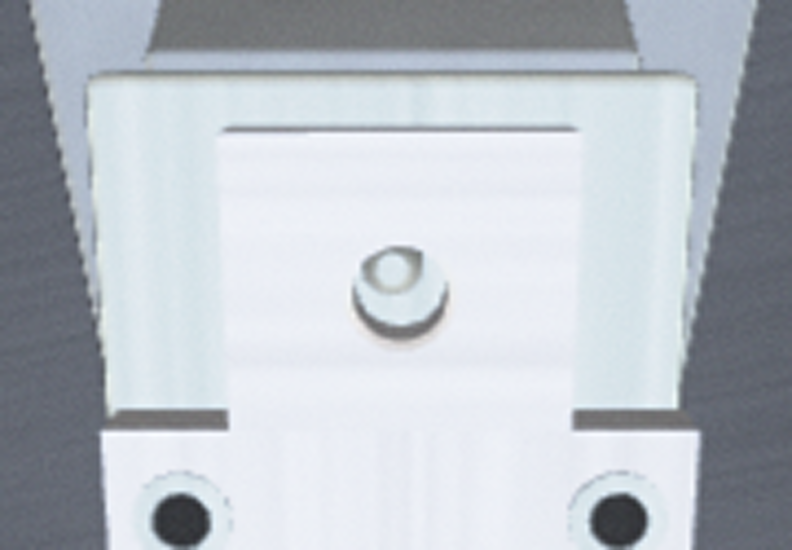

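The picture shows the pin top inside the tongue hole, at (392,268) against a hole centre of (400,293). After parallax that is about 1 mm to +seat y, and the face edges say the same (0.4 mm shift plus 0.55° yaw). I'll correct both and go on down.

Call:
apply_moves:
  commands:
    - [[-0.012,0.0,0,0,-0.11,0],[0,0.04,0,0,0,0],[0,0,0,0,0,0],[0,0,0,0,0,0]]

```text
clock: 11.3
eef_pos: [567.1, 201.4, 130.6]
tool_rot: [-2.06, 0.003, 1.311]
force: [0.2, 0.2, -3.9]
width: 31.3
```

```bash
python3 - <<'E'
from go import *
from cell import eyes
go(seat([0,0,28]),toolR());st()
w=eyes.get_image("wrist");im=w["image"]
# face/plate centre lines by row: bright face edges
for v in(112,116,150,170):
    g=im[v,:,:].min(axis=1).astype(int);print(v,[int(x) for x in np.where(np.abs(np.diff(g))>12)[0] if 240<x<400])
c=im[140:172,305:337];g=c.min(axis=2);print(g[::2,::2])
E
```

```text
11.3 [567.1 201.4 130.6] shift,turn: [-0.006  0.177  0.007] [0.001 0.112 0.021]
tcp in seat [-0.3 -0.2 35.1] err rotvec deg(tool) [0.   0.56 0.1 ] F seat [ 1.7 -0.3 -3.6] q [-0.75  0.63  0.23  2.12  1.29  0.24 -0.52] w 31.3 t 11.3
112 [241, 242, 249, 250, 251, 389, 398, 399]
116 [241, 242, 249, 250, 389, 397, 398]
150 [248, 251, 252, 312, 313, 314, 315, 316, 322, 323, 324, 326, 327, 386, 390, 391]
170 [252, 253, 385, 386]
[[235 237 237 237 237 238 237 237 236 237 236 237 237 237 238 236]
 [237 238 239 236 236 237 236 238 237 237 236 237 237 237 236 236]
 [233 234 236 234 235 235 236 236 236 236 235 235 233 234 233 233]
 [233 233 233 235 234 233 198 152 145 162 225 233 234 234 233 234]
 [235 235 233 236 193 135 171 216 216 166 129 208 234 234 234 235]
 [235 235 236 233 153 149 211 218 219 205 153 188 227 235 235 235]
 [236 235 237 222 181 157 212 218 218 208 162 204 220 235 237 237]
 [234 236 237 216 216 167 191 216 216 195 189 216 223 198 236 236]
 [235 234 225 200 222 220 188 187 189 200 213 217 220 165 236 234]
 [233 234 236 153 218 223 217 218 222 222 214 217 216 172 234 234]
 [234 234 235 126 198 221 218 218 220 218 213 210 125 216 234 236]
 [235 235 235 197 110 167 213 216 224 217 205 133 125 225 235 234]
 [235 236 237 233 177 115 119 127 131 122 116 124 213 233 237 236]
 [235 235 234 234 227 199 138 127 124 127 167 210 229 235 235 234]
 [232 232 232 232 232 225 217 214 210 215 218 231 232 232 231 232]
 [230 231 229 231 230 230 230 231 231 231 231 230 229 230 231 230]]
```

Call:
apply_moves:
  commands:
    - [[-0.018,0.03,0,0,0,0],[0,0.06,0,0,0,0],[0,0,0,0,0,0],[0,0,0,0,0,0]]

```text
clock: 11.68
eef_pos: [568.8, 200.5, 127.2]
tool_rot: [-2.06, 0.002, 1.311]
force: [0.7, -0.0, -4.0]
width: 30.9
```

```bash
cat > chk.py <<'E'
from go import *
from cell import eyes
st()
im=eyes.get_image("wrist")["image"]
for v in(112,116,170):
    g=im[v,:,:].min(axis=1).astype(int);print(v,[int(x) for x in np.where(np.abs(np.diff(g))>12)[0] if 230<x<410])
print(im[144:170:2,309:335:2].min(axis=2))
E
python3 chk.py
```

```text
tcp in seat [-0.4  0.1 31.2] err rotvec deg(tool) [0.01 0.56 0.15] F seat [ 1.3 -0.2 -3.8] q [-0.74  0.64  0.22  2.12  1.33  0.24 -0.56] w 30.9 t 11.68
112 [240, 248, 249, 250, 391, 400, 401]
116 [241, 248, 249, 390, 391, 399, 400]
170 [251, 252, 387, 388]
[[234 236 235 235 234 236 236 236 234 234 233 232 234]
 [234 235 234 235 195 144 141 166 225 234 233 234 234]
 [234 234 211 126 136 167 173 148 131 172 234 234 234]
 [236 234 179 133 173 216 217 217 156 136 224 235 236]
 [236 224 199 144 205 217 218 218 176 161 217 233 236]
 [234 214 220 160 186 218 218 213 182 191 219 198 234]
 [234 198 217 214 175 193 201 194 193 216 218 162 234]
 [235 151 222 218 218 216 208 221 215 213 210 169 234]
 [234 125 198 221 218 216 220 223 215 208 122 214 235]
 [233 196 113 166 215 217 224 219 206 132 126 225 234]
 [235 231 178 113 120 126 130 124 112 123 211 232 235]
 [235 234 227 198 141 126 124 130 168 211 229 233 234]
 [233 233 232 228 218 213 209 211 220 230 232 232 231]]
```

Call:
apply_moves:
  commands:
    - [[-0.005,0.06,0,0,0,0],[0,0.06,0,0,0,0],[0,0,0,0,0,0],[0,0,0,0,0,0]]

```text
clock: 12.07
eef_pos: [571.2, 199.8, 122.5]
tool_rot: [-2.06, 0.002, 1.311]
force: [0.1, 0.0, -3.4]
width: 30.7
```

```bash
python3 chk.py
```

```text
tcp in seat [-0.4  0.2 25.9] err rotvec deg(tool) [0.01 0.56 0.16] F seat [ 1.5 -0.  -3.1] q [-0.73  0.65  0.21  2.12  1.37  0.24 -0.6 ] w 30.7 t 12.07
112 [238, 246, 247, 394, 402, 403]
116 [239, 247, 393, 401, 402]
170 [250, 389, 390]
[[233 234 233 235 235 236 235 234 235 232 234 234 233]
 [234 232 234 234 192 138 130 153 224 234 234 232 232]
 [234 235 228 119 123 126 125 132 114 165 235 234 234]
 [235 233 193 124 135 177 196 160 141 125 217 234 233]
 [237 223 177 133 177 215 218 220 169 135 211 233 235]
 [234 215 202 144 201 218 216 218 186 153 212 196 235]
 [222 198 217 164 179 218 218 214 187 189 217 160 234]
 [234 153 220 219 179 190 200 194 197 212 207 169 233]
 [236 126 197 219 218 213 217 222 217 207 125 217 235]
 [234 196 111 166 211 215 221 219 206 132 120 223 234]
 [236 231 179 114 116 130 132 127 115 121 209 232 236]
 [235 233 226 195 138 129 124 130 169 210 229 233 233]
 [230 231 231 225 216 211 206 212 218 230 232 231 231]]
```

Call:
apply_moves:
  commands:
    - [[0,0.05,0,0,0,0],[0,0.05,0,0,0,0],[0,0,0,0,0,0],[0,0,0,0,0,0]]

```text
clock: 12.45
eef_pos: [573.2, 199.4, 118.6]
tool_rot: [-2.06, 0.002, 1.311]
force: [-0.4, -0.1, -3.6]
width: 31.5
```

```bash
python3 chk.py
```

```text
tcp in seat [-0.4  0.1 21.5] err rotvec deg(tool) [0.01 0.56 0.17] F seat [ 2.   0.2 -3. ] q [-0.73  0.66  0.21  2.12  1.4   0.24 -0.63] w 31.5 t 12.45
112 [236, 237, 245, 395, 396, 403, 404]
116 [237, 244, 245, 246, 395, 402, 403]
170 [248, 391, 392]
[[234 234 234 233 234 235 235 235 234 232 234 233 233]
 [232 233 234 234 188 134 131 146 225 234 232 231 232]
 [234 233 225 111 113 125 122 119 111 167 233 234 233]
 [234 233 159 116 132 133 137 137 127 124 224 235 234]
 [235 224 157 133 148 208 214 196 150 127 207 232 234]
 [235 214 155 141 207 217 216 219 175 141 211 195 235]
 [222 199 187 152 209 218 219 215 188 160 217 163 234]
 [232 152 215 165 185 214 216 211 176 192 207 168 232]
 [234 125 196 216 179 187 194 190 201 206 121 213 235]
 [234 194 112 166 211 214 221 219 206 129 123 223 234]
 [236 231 177 114 117 122 132 121 117 121 209 230 236]
 [233 232 225 199 138 127 126 124 167 212 228 233 234]
 [231 232 232 225 214 211 208 211 218 230 231 231 232]]
```

Underside is nominally about 3.5 mm up with no extra force. I'll go on until it touches.

Call:
apply_moves:
  commands:
    - [[0,0.05,0,0,0,0],[0,0.05,0,0,0,0],[0,0,0,0,0,0]]

```text
clock: 12.75
eef_pos: [574.9, 199.1, 115.4]
tool_rot: [-2.06, 0.001, 1.311]
force: [-2.3, 0.1, -0.1]
width: 31.4
```

```bash
python3 chk.py
```

```text
tcp in seat [-0.4 -0.1 17.8] err rotvec deg(tool) [0.04 0.55 0.2 ] F seat [2.  0.6 1. ] q [-0.72  0.67  0.2   2.12  1.43  0.24 -0.66] w 31.4 t 12.75
112 [234, 235, 242, 243, 397, 404, 405]
116 [235, 236, 242, 243, 396, 403, 404]
170 [246, 392, 393]
[[234 234 233 234 233 236 235 234 234 233 233 231 233]
 [232 231 233 234 190 132 127 150 222 233 232 232 232]
 [233 234 204 113 111 118 115 112 102 203 233 234 232]
 [235 233 149 112 126 127 125 127 117 154 226 234 234]
 [235 222 130 125 133 151 157 141 131 129 216 232 235]
 [234 212 123 140 194 215 218 199 151 133 212 193 233]
 [233 201 139 160 213 217 216 215 173 151 214 158 235]
 [233 154 157 159 206 217 217 213 179 169 206 165 232]
 [233 126 191 166 189 210 213 198 179 204 123 213 233]
 [232 196 111 177 180 187 188 197 204 133 123 224 232]
 [235 231 178 114 118 130 130 125 115 119 209 230 235]
 [233 232 225 195 133 119 120 124 163 208 229 234 233]
 [231 230 230 226 213 210 207 211 217 229 232 230 230]]
```

Call:
apply_moves:
  commands:
    - [[0,0.03,0,0,0,0],[0,0.03,0,0,0,0],[0,0,0,0,0,0]]

```text
clock: 13.05
eef_pos: [574.8, 199.2, 115.8]
tool_rot: [-2.062, 0.0, 1.312]
force: [0.0, -0.2, -3.8]
width: 31.0
```

```bash
python3 -c "
from go import *
st()"
```

```text
tcp in seat [-0.4 -0.2 18.2] err rotvec deg(tool) [0.16 0.53 0.28] F seat [ 1.7  0.2 -3.4] q [-0.72  0.66  0.2   2.12  1.45  0.24 -0.67] w 31.0 t 13.05
```

Call:
apply_moves:
  commands:
    - [[0,0.08,0,0,0,0],[0,0.08,0,0,0,0]]

```text
clock: 13.22
eef_pos: [575.2, 199.4, 115.1]
tool_rot: [-2.066, -0.003, 1.313]
force: [-32.4, 1.5, 50.6]
width: 30.9
```

```bash
python3 chk.py
```

```text
tcp in seat [-0.4 -0.5 17.5] err rotvec deg(tool) [0.37 0.51 0.48] F seat [ 4.2  7.1 59.5] q [-0.72  0.67  0.19  2.12  1.49  0.24 -0.72] w 30.9 t 13.22
112 [233, 240, 241, 396, 403, 404]
116 [234, 241, 396, 402, 403]
170 [245, 246, 391, 392]
[[232 233 234 233 235 236 234 233 233 231 232 233 232]
 [233 234 234 227 175 133 127 152 226 233 232 232 233]
 [233 235 185 111 117 120 115 109 117 226 233 233 232]
 [234 231 113 121 125 126 128 123 116 204 226 234 234]
 [234 198 115 130 141 165 148 133 124 196 217 234 233]
 [216 178 127 152 212 216 218 168 137 167 216 224 234]
 [178 172 138 177 213 218 217 202 157 188 215 196 233]
 [193 193 148 178 214 216 215 203 165 209 156 216 233]
 [234 115 169 171 204 215 212 186 190 202 110 218 233]
 [234 160 117 167 183 189 184 194 177 112 152 228 233]
 [233 225 140 114 124 129 126 124 114 136 218 233 235]
 [233 231 220 181 133 122 121 136 172 212 227 234 232]
 [230 232 229 221 214 207 208 214 214 230 230 231 231]]
```

Call:
apply_moves:
  commands:
    - [[0,0,0,0,0,0],[0,0,0,0,0,0],[0,0,0,0,0,0]]

```text
clock: 13.52
eef_pos: [574.3, 199.5, 116.6]
tool_rot: [-2.067, -0.005, 1.314]
force: [0.8, -0.2, -4.3]
width: 30.9
```

Call:
apply_moves:
  commands:
    - [[0,0,0,0,0,0],[0,0,0,0,0,0],[0,0,0,0,0,0],[0,0,0,0,0,0],[0,0,0,0,0,0],[0,0,0,0,0,0]]
  claw: 60

```text
clock: 14.02
eef_pos: [578.4, 199.2, 117.0]
tool_rot: [-2.071, -0.005, 1.312]
force: [-0.1, -0.1, 0.4]
width: 60.2
```

```bash
python3 chk.py
```

```text
tcp in seat [-4.1 -1.1 17.6] err rotvec deg(tool) [0.68 0.39 0.55] F seat [-0.1  0.1  0.4] q [-0.72  0.67  0.2   2.12  1.5   0.24 -0.72] w 60.2 t 14.02
112 [232, 233, 234, 239, 394, 395, 400, 401, 402]
116 [233, 234, 240, 394, 400, 401]
170 [243, 244, 278, 390, 391]
[[203 116 124 129 142 137 131 120 150 213 180 230 232]
 [196 122 137 187 210 209 170 141 144 209 172 230 230]
 [145 126 158 210 212 212 210 157 142 168 191 230 229]
 [123 130 165 209 211 211 211 166 157 105 217 230 230]
 [201 117 162 200 210 212 195 167 111 177 227 229 232]
 [224 197 138 169 189 182 170 123 163 217 231 231 232]
 [229 223 206 188 154 160 168 203 214 228 230 230 229]
 [227 227 228 217 210 206 214 226 227 227 228 226 227]
 [226 225 224 225 226 226 225 224 225 223 224 225 227]
 [227 227 227 227 228 228 229 226 225 228 228 227 228]
 [232 232 231 232 232 233 232 230 231 233 233 233 232]
 [232 234 232 232 234 234 233 233 234 234 232 233 235]
 [232 232 232 231 233 232 231 232 233 233 233 232 232]]
```

Call:
apply_moves:
  commands:
    - [[0,-0.3,0,0,0,0],[0,-0.5,0,0,0,0],[0,-0.6,0,0,0,0],[0,-0.6,0,0,0,0],[0,-0.5,0,0,0,0],[0,0,0,0,0,0],[0,0,0,0,0,0]]

```text
clock: 14.65
eef_pos: [529.6, 210.7, 207.1]
tool_rot: [-2.07, -0.001, 1.311]
force: [-0.7, 0.1, 0.3]
width: 59.8
```

```bash
python3 - <<'E'
from go import *
from cell import eyes
import pickle
st()
r,s=pickle.load(open("w1.pkl","rb"))
for t in np.arange(-.5,.25,.1):
    a=lambda z:proj(r,seat([-72+34*np.sin(t),-34*np.cos(t),z])).round(1)
    print(round(t,1),a(60.5),a(20.5),end=";")
print("pivot",proj(r,seat([-72,0,20.5])))
w=eyes.get_image("wrist");s=readout.read_state();pickle.dump((w,s),open("w7.pkl","wb"));
im=w["image"];cv2.imwrite("pics/w7.png",im[:,:,::-1]);
sd=eyes.get_image("side");pickle.dump(sd,open("s7.pkl","wb"))
a=cv2.resize(sd["image"][150:225,280:380,::-1],(600,450),interpolation=cv2.INTER_CUBIC)
b=cv2.resize(im[:,:,::-1],(200*16//10,200))
cv2.imwrite("pics/s7.png",a)
E
```

```text
tcp in seat [ -2.1   0.8 120.8] err rotvec deg(tool) [0.58 0.47 0.34] F seat [0.5 0.1 0.6] q [-0.68  0.45  0.02  2.14  1.05  0.45 -0.29] w 59.8 t 14.65
-0.5 [371.6 256.7] [368.8 256.1];-0.4 [372.5 253.4] [369.6 253.1];-0.3 [373.1 250. ] [370.2 250.1];-0.2 [373.4 246.6] [370.4 247.1];-0.1 [373.3 243.2] [370.4 244.1];-0.0 [372.9 239.8] [370.  241.1];0.1 [372.2 236.4] [369.3 238.1];0.2 [371.1 233.2] [368.4 235.2];pivot [340.42724767 245.36535635]
```

```bash
python3 - <<'E'
from go import *
import pickle
w,s=pickle.load(open("w7.pkl","rb"));im=w["image"];g=im.min(axis=2).astype(int)
sd=pickle.load(open("s7.pkl","rb"))
for n,q in(("tongueL",(69,20,10)),("tongueR",(69,-20,10)),("shL",(35,35,10)),("shR",(35,-35,10)),("hub++",(16,16,46)),("hub+-",(16,-16,46)),("hole",(51,0,10)),("faceL",(74,40,0)),("faceR",(74,-40,0)),("post",(0,0,52)),("peg",(-72,-34,60.5)),("pegbase",(-72,-34,20.5))): print(n,proj(w,seat(q)).round(1),"side",proj(sd,seat(q)).round(1))
c=int(proj(w,seat((51,0,10)))[0])
E
python3 - <<'E'
import cv2,pickle,sys
sys.path.insert(0,'.')
w,s=pickle.load(open("w7.pkl","rb"));im=w["image"]
hsv=im.min(axis=2)
import numpy as np
print("col322",[(v,int(hsv[v,322])) for v in range(90,260,4)])
for v in(120,140,170,190,210,230):
    g=hsv[v].astype(int);print(v,[(int(x),int(g[x+1])) for x in np.where(np.abs(np.diff(g))>10)[0] if 200<x<440])
m=(im.max(axis=2)<60).astype(np.uint8)
n,l,st,c=cv2.connectedComponentsWithStats(m)
for i in range(1,n):
    if st[i][4]>60: print(st[i],c[i].round(1))
E
```

```text
tongueL [295.9 105.6] side [313.6 191.1]
tongueR [345.8 106. ] side [314.7 183.8]
shL [278.6 147.9] side [321.5 191.3]
shR [362.4 148.5] side [323.1 178.4]
hub++ [299.  181.6] side [322.2 179.4]
hub+- [342.2 181.8] side [322.9 173.5]
hole [320.7 128.7] side [318.5 186. ]
faceL [272.4  98.8] side [313.1 197.1]
faceR [369.1  99.5] side [315.2 182.4]
post [320.5 204.7] side [325.8 173.9]
peg [363.2 294.9] side [343.5 160.1]
pegbase [357.1 267.6] side [348.2 168. ]
col322 [(90, 125), (94, 123), (98, 190), (102, 221), (106, 237), (110, 236), (114, 236), (118, 240), (122, 231), (126, 125), (130, 225), (134, 165), (138, 232), (142, 240), (146, 238), (150, 236), (154, 236), (158, 237), (162, 237), (166, 235), (170, 215), (174, 128), (178, 129), (182, 247), (186, 242), (190, 214), (194, 115), (198, 139), (202, 221), (206, 224), (210, 222), (214, 230), (218, 242), (222, 237), (226, 234), (230, 235), (234, 234), (238, 233), (242, 231), (246, 222), (250, 54), (254, 59), (258, 62)]
120 [(263, 149), (264, 181), (272, 163), (273, 216), (367, 195), (368, 183), (375, 154), (376, 109)]
140 [(266, 179)
[... 175 characters left out ...]
367, 143), (368, 106)]
190 [(273, 177), (276, 217), (318, 224), (320, 199), (321, 214), (324, 238), (363, 174), (364, 108)]
210 [(275, 120), (276, 218), (312, 213), (313, 178), (315, 206), (316, 217), (324, 207), (325, 183), (326, 150), (328, 185), (329, 229), (362, 149), (363, 106)]
230 [(277, 225), (288, 136), (289, 65), (290, 54), (294, 64), (295, 144), (296, 221), (345, 160), (346, 74), (347, 56), (352, 81), (353, 213), (354, 231), (361, 146), (362, 103), (439, 76)]
[   25   208   592   192 38337] [322.5 349.2]
[625 241  15  34 284] [634.5 258.4]
[224 251  15  11  94] [231.6 256.6]
[404 251  14  11  90] [409.9 256.7]
[325 252  40  10  81] [343.7 259. ]
[352 264  18  30 342] [359.2 278.3]
```

```bash
python3 -c "
from go import *
go(seat([-72,-34,90]),toolR())"
```

```text
14.75 [529.7 210.3 206.2] shift,turn: [ 0.86   0.768 -1.753] [0.109 0.1   0.052]
```

Call:
apply_moves:
  commands:
    - [[0.25,0,-0.45,0.04,0.03,0.02],[0.25,0.1,-0.45,0.04,0.03,0.02],[0.25,0.3,-0.45,0.03,0.03,0.02],[0.15,0.4,-0.4,0,0,0],[0,0,0,0,0,0],[0,0,0,0,0,0]]

```text
clock: 15.25
eef_pos: [615.8, 221.5, 202.8]
tool_rot: [-2.053, 0.012, 1.3]
force: [0.1, 0.4, -1.1]
width: 59.9
```

```bash
python3 - <<'E'
from go import *
from cell import eyes
go(seat([-72,-34,36]),toolR());st()
w=eyes.get_image("wrist");im=w["image"]
print([proj(w,seat((-72,-34,z))).round(1) for z in(60.5,20.5)],"pivot",proj(w,seat((-72,0,20.5))))
m=(im.max(axis=2)<60).astype(np.uint8)
n,l,s,c=cv2.connectedComponentsWithStats(m)
for i in range(1,n):
    if s[i][4]>60: print(s[i],c[i].round(1))
print((im[190:330:6,290:350:4].max(axis=2)))
E
```

```text
15.25 [615.8 221.5 202.8] shift,turn: [ 0.047  1.082 -0.033] [-0.072  0.05  -0.133]
tcp in seat [-71.  -32.6  79.3] err rotvec deg(tool) [-0.36  0.25 -0.66] F seat [ 0.5 -0.4 -1. ] q [-0.54  0.55 -0.06  1.91  0.89  0.52 -0.03] w 59.9 t 15.25
[array([322.6, 239.3]), array([322.9, 215. ])] pivot [275.14430757 214.637496  ]
[ 605    0   35   92 1242] [623.6  41.5]
[604 130  36  35 475] [626.2 147.8]
[439 169  11 108 785] [443.2 220.6]
[283 198  50   8  69] [303.2 204.1]
[313 209  20  34 419] [322.4 223.4]
[   25   241   592   159 37760] [320.6 350.8]
[221 251  18  16 137] [230.1 259. ]
[403 251  15  11  93] [409.7 256.6]
[[236 236 236 237 236 234 236 236 236 235 203 117 115 115 113]
 [237 236 236 236 235 235 237 234 236 235 172 117 118 114 111]
 [ 90 240 237 237 238 235 236 236 238 236 163 115 117 115 120]
 [118 115 116 114 116 116 113 115 109 112 115 115 111 117 109]
 [114 111 114 113 115 114 109  34  39  35  59 112 115 116 118]
 [114 114 114 119 116 114  59  36  36  29  34 117 115 116 117]
 [236 238 236 238 236 238  64  37  37  36  30 111 113 114 112]
 [115 115 112 116 113 112  32  44
[... 338 characters left out ...]
4 146]
 [140 143 144 150 143 144 140 138 139 134 138 147 181 205 222]
 [145 174 199 216 217 216 212 206 207 207 205 207 207 214 215]
 [220 223 228 230 229 228 226 228 186 227 228 205 143 196 206]
 [141 215 223 226 144 226 228 228 147 196 205 179 144 176 228]
 [143 223 231 230 144 168 138 132 144 128 133 137 143 123 133]
 [147 136 137 134 145 137 137 111 143 132 135 134 142 126 134]
 [142 136 140 129 144 139 136 123 143 133 133 137 140 132 135]
 [140 133 136 123 143 136 138 126 142 137 135 136 138 137 135]
 [132 136 138 124 136 137 135 120 143 139 139 141 137 137 135]
 [125 137 139 123 135 140 140 126 144 137 136 139 137 138 137]
 [141 137 141 137 138 139 137 133 164 139 135 136 238 236 139]]
```

Call:
apply_moves:
  commands:
    - [[0.03,0.3,-0.02,-0.05,0.03,-0.08],[0.02,0.4,-0.01,-0.02,0.02,-0.05],[0,0.35,0,0,0,0],[0,0,0,0,0,0],[0,0,0,0,0,0]]

```text
clock: 15.72
eef_pos: [632.1, 216.3, 162.1]
tool_rot: [-2.055, 0.006, 1.303]
force: [-0.3, -0.2, 0.4]
width: 59.4
```

```bash
python3 -c "
from go import *
go(seat([-72,-34,36]),toolR());st()"
```

```text
15.7167 [632.1 216.3 162.1] shift,turn: [ 0.051 -0.018 -0.128] [-0.048  0.053 -0.051]
tcp in seat [-66.9 -31.9  35.3] err rotvec deg(tool) [-0.24  0.26 -0.25] F seat [-0.   0.3  0.5] q [-0.56  0.63  0.    1.92  0.97  0.43 -0.12] w 59.4 t 15.72
```

Call:
apply_moves:
  commands:
    - [[0.06,0,-0.15,-0.04,0.04,-0.04],[0,0,0,0,0,0]]

```text
clock: 15.88
eef_pos: [636.8, 217.8, 165.3]
tool_rot: [-2.058, 0.002, 1.303]
force: [0.9, 1.2, -0.1]
width: 60.1
```

Call:
apply_moves:
  commands:
    - [[0,0,0,0,0,0],[0,0,0,0,0,0],[0,0,0,0,0,0],[0,0,0,0,0,0],[0,0,0,0,0,0],[0,0,0,0,0,0],[0,0,0,0,0,0],[0,0,0,0,0,0]]
  claw: 5

```text
clock: 16.55
eef_pos: [636.3, 216.6, 168.1]
tool_rot: [-2.06, 0.002, 1.301]
force: [-0.5, 0.4, -0.5]
width: 9.8
```

```bash
python3 -c "
from go import *
go(seat([-72,-34,36]),toolR());st()"
```

```text
16.55 [636.3 216.6 168.1] shift,turn: [0.018 0.068 0.031] [ 0.008  0.006 -0.024]
tcp in seat [-73.2 -33.3  38.7] err rotvec deg(tool) [ 0.04  0.03 -0.12] F seat [ 0.8 -0.3 -0.2] q [-0.55  0.62 -0.01  1.91  0.97  0.44 -0.11] w 9.8 t 16.55
```

Call:
apply_moves:
  commands:
    - [[-0.015,0,0.17,0,0,0],[-0.05,0,0.16,0,0,0],[-0.08,0,0.15,0,0,0],[0,0,0,0,0,0]]

```text
clock: 16.88
eef_pos: [627.0, 217.8, 163.3]
tool_rot: [-2.073, -0.006, 1.305]
force: [1.4, -2.0, -3.2]
width: 9.5
```

```bash
python3 -c "
from go import *
st()"
```

```text
tcp in seat [-62.8 -32.   38.9] err rotvec deg(tool) [0.75 0.01 0.42] F seat [-0.2  1.6 -3.7] q [-0.59  0.62  0.05  1.95  1.02  0.39 -0.18] w 9.5 t 16.88
```

Call:
apply_moves:
  commands:
    - [[-0.09,0,0.22,0.1,0,0.05],[-0.12,0,0.21,0.1,0,0.05],[-0.15,0,0.19,0,0,0],[-0.17,0,0.17,0,0,0]]

```text
clock: 17.22
eef_pos: [605.7, 211.1, 153.2]
tool_rot: [-2.069, -0.014, 1.309]
force: [16.1, 2.9, -2.7]
width: 9.6
```

```bash
python3 -c "
from go import *
st()"
```

```text
tcp in seat [-41.5 -19.8  38.7] err rotvec deg(tool) [0.53 0.02 0.89] F seat [-11.7  -7.1  -9.3] q [-0.64  0.62  0.11  2.02  1.1   0.32 -0.29] w 9.6 t 17.22
```

Call:
apply_moves:
  commands:
    - [[-0.2,0,0.1,0.08,0,0.1],[-0.2,0,0.06,0,0,0.05],[-0.2,0,0.03,0,0,0],[-0.2,0,0,0,0,0]]

```text
clock: 17.55
eef_pos: [595.0, 200.3, 149.2]
tool_rot: [-2.061, -0.025, 1.331]
force: [2.6, 7.4, -7.7]
width: 9.6
```

```bash
python3 -c "
from go import *
st()"
```

```text
tcp in seat [-33.1  -6.6  38.8] err rotvec deg(tool) [0.05 0.84 2.04] F seat [ 3.1 -7.8 -7. ] q [-0.64  0.6   0.13  2.07  1.2   0.27 -0.36] w 9.6 t 17.55
```

Call:
apply_moves:
  commands:
    - [[-0.22,0,-0.04,0,0.1,0.2],[-0.22,0,-0.04,0,0,0.1],[-0.2,0,0,0,0,0],[-0.15,0,0,0,0,0]]

```text
clock: 17.88
eef_pos: [590.8, 193.6, 148.1]
tool_rot: [-2.052, -0.033, 1.348]
force: [10.2, 8.1, -8.2]
width: 9.6
```

```bash
python3 -c "
from go import *
st()"
```

```text
tcp in seat [-30.5   0.9  38.8] err rotvec deg(tool) [-0.5   1.47  2.93] F seat [ -2.9 -10.5 -10.8] q [-0.59  0.59  0.09  2.09  1.27  0.26 -0.4 ] w 9.6 t 17.88
```

Call:
apply_moves:
  commands:
    - [[-0.15,0,-0.05,0,0.1,0.2],[-0.15,0,-0.05,0,0.1,0.2]]

```text
clock: 18.05
eef_pos: [590.9, 193.7, 148.2]
tool_rot: [-2.044, -0.025, 1.333]
force: [3.3, 8.5, -8.4]
width: 9.8
```

```bash
python3 -c "
from go import *
st()"
```

```text
tcp in seat [-30.6   0.9  38.9] err rotvec deg(tool) [-0.89  0.96  2.13] F seat [ 3.1 -9.1 -7.8] q [-0.57  0.6   0.06  2.08  1.21  0.29 -0.35] w 9.8 t 18.05
```

Call:
apply_moves:
  commands:
    - [[0,0,0,0,0,0],[0,0,0,0,0,0],[0,0,0,0,0,0],[0,0,0,0,0,0],[0,0,0,0,0,0]]
  claw: 45

```text
clock: 18.47
eef_pos: [591.1, 195.0, 148.2]
tool_rot: [-2.044, -0.026, 1.335]
force: [-0.3, -0.6, -0.5]
width: 45.0
```

```bash
python3 -c "
from go import *
st()"
```

```text
tcp in seat [-30.5  -0.5  39. ] err rotvec deg(tool) [-0.9   1.01  2.22] F seat [ 0.3  0.7 -0.4] q [-0.57  0.6   0.05  2.07  1.21  0.29 -0.35] w 45.0 t 18.47
```

Clear of contact. I'll retreat up along the seat normal and check with the cameras.

Call:
apply_moves:
  commands:
    - [[0,-0.4,0,0,0,0],[0,-0.6,0,0,0,0],[0,-0.7,0,0,0,0],[0,-0.7,0.1,0.1,0,0.1],[0,-0.7,0.3,0.1,0.1,0.2],[0,-0.3,0.4,0,0.1,0.1],[0,0,0,0,0,0],[0,0,0,0,0,0]]

```text
clock: 19.13
eef_pos: [499.1, 208.7, 260.1]
tool_rot: [-2.026, 0.006, 1.294]
force: [0.5, 0.8, 0.5]
width: 44.9
```

```bash
python3 - <<'E'
from go import *
from cell import eyes
st()
w=eyes.get_image("wrist");im=w["image"]; sd=eyes.get_image("side")
for n,r in(("wrist",w),("side",sd)):
    print(n,"pegtop closed",[proj(r,seat((-72+34*np.sin(t),-34*np.cos(t),60.5))).round(1).tolist() for t in(0,1.2,1.4,1.57)],"base",proj(r,seat((-38,0,20.5))).round(1))
    for q in((69,20,10),(69,-20,10),(16,16,46),(16,-16,46),(51,0,10),(0,0,52)): print(q,proj(r,seat(q)).round(1),end=" ")
    print()
def dark(img,thr,box):
    u0,u1,v0,v1=box;m=(img[v0:v1,u0:u1].max(axis=2)<thr).astype(np.uint8)
    n,l,s,c=cv2.connectedComponentsWithStats(m)
    for i in range(1,n):
        if s[i][4]>8: print("dark",s[i]+[u0,v0,0,0,0],(c[i]+[u0,v0]).round(1))
dark(im,60,(240,400,80,300)); dark(sd["image"],60,(300,370,145,215))
g=im.min(axis=2).astype(int);u=int(proj(w,seat((51,0,10)))[0])+2
print("col",u,[(v+1,int(g[v+1,u])) for v in range(60,290) if abs(g[v+1,u]-g[v,u])>12])
E
```

```text
tcp in seat [ -1.6  10.9 181. ] err rotvec deg(tool) [-1.91 -0.25 -0.48] F seat [-0.5 -0.9  0.3] q [-0.54  0.34 -0.19  2.1   0.83  0.62 -0.08] w 44.9 t 19.13
wrist pegtop closed [[367.9, 263.3], [346.1, 232.8], [339.1, 231.0], [333.0, 230.5]] base [331.8 216.3]
(69, 20, 10) [312.2 112.3] (69, -20, 10) [352.  112.1] (16, 16, 46) [315.8 171. ] (16, -16, 46) [349.9 170.9] (51, 0, 10) [332.  130.5] (0, 0, 52) [332.9 189.1] 
side pegtop closed [[343.5, 160.1], [335.1, 166.7], [334.5, 168.0], [334.3, 169.1]] base [339.2 177. ]
(69, 20, 10) [313.6 191.1] (69, -20, 10) [314.7 183.8] (16, 16, 46) [322.2 179.4] (16, -16, 46) [322.9 173.5] (51, 0, 10) [318.5 186. ] (0, 0, 52) [325.8 173.9] 
dark [327 213  11  18 140] [331.6 220.8]
dark [260 239  18  61 682] [269.7 270.5]
dark [365 239  18  61 653] [371.8 270.7]
dark [243 249  14  10  96] [249.7 253.8]
dark [386 249  14  10  93] [391.8 253.9]
dark [240 260  20  40 528] [247.3 283.2]
dark [382 260  18  40 437] [392.8 284. ]
dark [300 145   9   9  41] [304.1 148.8]
dark [358 145  12  30  90] [364.1 158.7]
dark [335 170   7   8  23] [337.5 173. ]
col 333 [(92, 163), (93, 118), (105, 138), (106, 189), (108, 161), (109, 214), (110, 228), (127, 186), (128, 129), (129, 146), (130, 203), (131, 224), (134, 201), (135, 164), (136, 215), (137, 234), (164, 212), (165, 128), (170, 145), (171, 231), (172, 244), (178, 164), (179, 111), (184, 145), (185, 176), (186, 222), (195, 204), (196, 180), (197, 228), (208, 153), (209, 66), (211, 107), (213, 54), (214, 39), (226, 57), (227, 73), (237, 101), (243, 121), (244, 183), (245, 233), (254, 160), (255, 106), (262, 67), (283, 100), (287, 108)]
```

```bash
python3 -c "
from cell import finish_job
print(finish_job())"
```

```text
the job is handed in; nothing more can be done
None
```

The tongued plate is fitted on the larger gray jig, over both the post and the locating pin. The keeper is swung to its stop, and the arm is clear of everything. I handed the job in at about 19 s on the robot's clock; it gives no verdict.

**Lowering:** I held the plate by its hub the whole way down. About 18 mm above the seat the pin sat about 1 mm off the hole's centre, so I corrected by about 1 mm and 0.55°. It went down over both with no jamming. A short press to confirm it was seated read about 60 N along the seat, well under the 120 N wrist limit.

**Keeper:** I pinched the peg and swung it round until it stopped moving. It did not spring back on release.

**Last checks:**
- **Plate:** in the last wrist image the hub edge, hole and tongue edge were within about 2 px of where a fitted plate should appear.
- **Keeper:** the peg's column was within about 1 px of the fully closed position, about 1.57 rad.
- **Arm:** the force reading was near zero.

**Disagreements and limits:**
- The wrist camera put the seat about 5 mm too low, roughly a 1–2% scale error. I used the stated 100 mm height, and contact came where that predicted.
- Finger width read about 1–2 mm low.
- The wrist joint q6 ran close to its lower limit (0.24 against 0.23) while gripping and lowering the plate.
- The 12-picture limit was reached before the keeper step, so the final checks are from pixel measurements, not a viewed image.
- I did not re-measure the bystander parts at the end. No force reading suggested they were touched.

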